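# Power up the paint bench with three light taps

### The arm

A 7-joint arm with a two-finger parallel gripper is mounted at the origin on the work surface. World frame = base frame: x ahead of the robot, y to its left, z up, the work surface at z = 0. Lengths are in m, angles in rad, forces in N, time in s.
With the tool pointing down it reaches from about 0.425 to 0.925 m from the base axis. Payload 6.8 kg.
Tool frame: the origin (TCP) lies on the mounting face of the last link; the fingertips stand 173 mm ahead of it and the grasp point (between the pads) lies 155 mm ahead of it; z points along the fingers, y is the line along which they close (so a half turn about z gives the same grasp; the last joint's range is limited). The gripper opens to 85 mm and grips with 20 to 120 N. Pads are 22 mm wide; open, the fingers measure 114 mm over their backs; the gripper's body (76 mm by 85 mm) begins 54 mm behind the grasp point. The pads swing forward as they close: fully open they stand 13 mm farther back than shut.
Start: joints at [1.123, 0.477, 0.022, 1.555, -0.011, 1.109, -0.083], TCP at [0.225, -0.636, 0.405] pointing down, gripper open.
Joint ranges: [-2.96, 2.96], [-0.34, 2.1], [-1.41, 1.46], [0.24, 2.44], [-1.37, 4.51], [0.17, 1.92], [-2.96, 2.96]. Speed limits (rad/s): [2.39, 2.39, 3.14, 3.14, 3.14, 3.14, 3.14].

### API

Orientations are given as a unit quaternion [w, x, y, z].
In Python, from station import bot gives the robot as it stands. The module is installed in compiled form; this text tells all that it offers.
- The arm moves only by the shell command python3 -m pendant 'ROWS' [FORCE]. ROWS is JSON, a list of rows, each a list of 5 numbers: the finger opening in m, from 0 to 0.0854, then the shift along the tool's x, y, z in m, then the turn about the tool's z in degrees. In form: [[jaw, x, y, z, yaw], ...]. A call has 1 to 12 rows; each row shifts and turns the commanded pose from where the row before left it, along the tool's axes as they then stand; what a row does not reach is not made up. A row lasts 1/12 s, in which the tool goes at most 41.7 mm and 7.16 degrees, less where a joint would pass 70% of its speed; a pose out of reach is approached as far as the arm can. A call with a gripper value outside its range is refused whole. The fingers move at their own pace and stop on an object; FORCE is the grip in N (left out, the last holds). Time passes only in rows, so rows that do not move let the fingers close. It gives the time, the measured TCP pose, the force, the opening and the grip force at its end, in the units of the state.
- bot.get_obs(): the state, without advancing time (a new reading comes with each control period).
- bot.read_camera(name): name is "scene" or "top" or "wrist"; returns (picture, depth): 400x640x3 uint8, blue, green, red; 400x640 float32, m along the optical axis (not along the pixel's ray), 0 where there is no reading.
- bot.camera_model(name): a dict with "intrinsics" (3x3 intrinsics, pixels), "R" (3x3) and "t" (3): a world point X has camera coordinates R X + t. Camera axes: x right, y down, z forward; pixel columns grow to the right and rows downward; lengths in m; the calibration is good to about 2 mm. A picture is of the moment at which its call begins: read the wrist's pose just before it. camera_model takes no time and is no camera call; for the wrist camera it gives the pose at the moment of the call.
- bot.hand_in(): hands the job in; it is judged then, once.
Trained networks look in the newest picture that a camera, given by its name, has taken for a name from the list of things; names that differ only in an ending like _2 or _b are one class to them, and where a whole thing is asked for, a point or a joint stands for the part that bears it (a point fixed in the world has none). Each returns a list of dicts, best first, with "score" (0 to 1); they miss things now and then, are a little off and sometimes report something else, mostly with a low value. They report only what shows in the picture. A call takes as long as a camera call.
- bot.boxes_of(name, camera): "at" ([column, row] in pixels, amid what is visible of it).
- bot.trace(name, camera): "mask" (400x640 bool, what is visible of it) and "at" ([column, row] in pixels, amid what is visible of it).
- bot.pinpoint(name, camera): "at" ([column, row] in pixels: a listed point, or the origin of a listed thing).
The state is a dict: "t": time; "q": joint angles; "joint_vel": joint speeds; "joint_torque": joint torques, N m; "eef_pos": TCP position; "tool_rot": TCP orientation; "contact_force": force on the tool from outside, world axes, zero at the start; "torque": the same for the moment, N m; "gripper_width": opening from 0.0 (shut) to 1.0 (fully open); "grasp_force": force on a finger pad.
Only numpy, scipy, OpenCV 4.12 (cv2) and the standard library are available. Lean on these libraries where they do the work, as an engineer would, in place of code of your own. Each camera call takes 0.05 s, during which the arm holds its last target. There are 200 camera calls.

### The job

Get the paint bench ready for spraying: switch on the work lamp first, then the white fume extractor so that the air is drawing, and only then the blue spray turbine. Press each green button fully in with a light fingertip push and come clear again; do not lift, shove or shift the lamp, the machines or anything else on the bench, and leave all three switched on.

Things in the scene. Friction and masses are not known exactly. Their poses are not given: they have to be found in the camera images.
- lamp: Bench work lamp, loose, 2 to 3.3 kg: a dark steel base 220 (its x) by 160 (its y) by 33 mm high, one green button near its front (-x, robot side) edge, and at x = +80 mm an aluminium gooseneck 14 mm thick that rises to 0.30 m and leans away (+x) to a white head 170 mm wide (along its y) reaching to x = +220 mm. Origin: centre of the base's underside; x points away from the robot at yaw 0, z up.
- lamp_switch (a joint): The lamp's green push-button, 30 mm across, on top of the base, at x = -70 mm, y = 0 of the lamp. Its top stands 16 mm above a thin aluminium collar when out, 8 mm when in. Rubber cap gives 1 mm per 3 N, up to 5 mm; the plunger under it moves at 3 to 5 N and stays where pushed. Value: plunger travel in, m; 0 = out (off), 0.008 = fully in (on).
- lamp_switch_top (a point): Centre of the top face of the lamp's green button (moves with it); 52 mm above the bench when out. z up, x as the lamp's.
- extractor: Fume extractor, fixed: a white steel cabinet 300 (its x) by 250 (its y) by 220 mm high with a blue stripe, black louvres, and a black ribbed hose with a round hood out of its rear (+x), reaching to about x = +320 mm and 0.25 m high. Grey control plate 60 x 112 x 12 mm on its top at the front (-x, robot side) edge. Origin: centre of the underside; x away from the robot at yaw 0, z up.
- extractor_start (a joint): The extractor's green start button: 28 mm across, its top 16 mm above the control plate when out, 8 mm when in. The red stop button 52 mm to its right (unit -y) is linked: it rises as this goes in, and pushing it undoes that. Rubber cap gives 1 mm per 3 N, up to 5 mm; the plunger under it moves at 3 to 5 N and stays where pushed. Value: plunger travel in, m; 0 = out (off), 0.008 = fully in (on).
- extractor_start_top (a point): Centre of the top face of the extractor's green start button (moves with it), at x = -105 mm, y = +26 mm of the extractor, 248 mm above the bench when out. z up, x as the extractor's.
- turbine: Spray turbine, fixed: a blue casing with black end caps, 282 (its x) by 226 (its y) by 180 mm high, a round filter on the front, a carry handle across its top (along its y, 150 mm, at x = +20 mm, up to 238 mm above the bench) and a grey air hose at the rear. Grey control plate 60 x 112 x 12 mm on its top towards the front (-x). Origin: centre of the underside; x away from the robot at yaw 0, z up.
- turbine_start (a joint): The turbine's green start button: 28 mm across, its top 16 mm above the control plate when out, 8 mm when in. The red stop button 52 mm to its right (unit -y) is linked: it rises as this goes in, and pushing it undoes that. Rubber cap gives 1 mm per 3 N, up to 5 mm; the plunger under it moves at 3 to 5 N and stays where pushed. Value: plunger travel in, m; 0 = out (off), 0.008 = fully in (on).
- turbine_start_top (a point): Centre of the top face of the turbine's green start button (moves with it), at x = -85 mm, y = +26 mm of the turbine, 208 mm above the bench when out. z up, x as the turbine's.
- green_tape: Roll of green masking tape, 100 mm across, 25 mm high, lying flat and loose about the middle of the extractor's top. Origin: centre of the underside.
- blue_tape: Roll of blue masking tape, 110 mm across, 24 mm high, lying flat on the bench. Origin: centre of the underside.
- coffee_cup: Paper coffee cup with black lid, 86 mm across, 120 mm high, standing. Origin: centre of the underside.
- paint_tin: Closed tin of red paint, 104 mm across, 123 mm high, standing. Origin: centre of the underside.
- brush: Paint brush lying flat on the bench, about 200 mm long along its x. Origin: under its middle.
- sanding_block: Cork sanding block, 110 x 65 x 32 mm, lying flat. Origin: centre of the underside.
- spray_gun: Spray gun standing on its aluminium cup (90 mm across), 171 mm high in all. Origin: centre of the underside.

How it is judged:
By the outcome, as a careful person would: the job done as asked, in the order asked, and still so for the second after the job is handed in, with the robot touching nothing.
It also fails if it takes over 72 s, if anything falls off the work surface, if the arm or the gripper's body presses on something with over 40 N, if the wrist force passes 120 N, or if a joint passes its speed limit or range.

## Working session

There is one attempt and no reset: what is moved stays moved. The work goes in short steps, Python scripts to look and compute and a shell command to move; the robot and the scene stay as the last step left them, time stands still between calls to the robot, and variables do not carry over. Pictures are saved under pics/ and viewed, at most 10 in all, crops included, and the job is handed in when it is done.

```bash
mkdir -p pics
cat > h.py <<'E'
import numpy as np, cv2
from station import bot
def world(cam,at,depth,m):
    c,r=int(round(at[0])),int(round(at[1]))
    w=depth[max(r-2,0):r+3,max(c-2,0):c+3]; w=w[w>0]
    if not len(w): return None
    z=np.median(w); K=np.array(m["intrinsics"])
    p=np.linalg.inv(K)@[at[0],at[1],1]*z
    return np.array(m["R"]).T@(p-np.array(m["t"]))
E
python3 - <<'E'
from h import *
np.set_printoptions(precision=4,suppress=True)
o=bot.get_obs();print(o["t"],o["eef_pos"],o["tool_rot"],o["gripper_width"],o["contact_force"])
ims=[]
for cam in("scene","top"):
    im,d=bot.read_camera(cam);m=bot.camera_model(cam);ims.append(im)
    for n in("lamp_switch_top","extractor_start_top","turbine_start_top"):
        for r in bot.pinpoint(n,cam)[:2]: print(cam,n,r["at"],round(r["score"],2),world(cam,r["at"],d,m))
    cv2.imwrite(f"pics/{cam}.png",im)
E
```

```text
0.0 [ 0.2249 -0.6361  0.4037] [-0.0009  0.9856  0.1691 -0.0002] 0.9984355007531867 [-0.9063 -0.3638 -0.2198]
scene lamp_switch_top [346.4, 225.1] 0.72 [ 0.6134 -0.0469  0.0301]
scene lamp_switch_top [332.6, 214.3] 0.56 [ 0.543  -0.0181  0.0498]
scene extractor_start_top [304.3, 256.8] 0.36 [ 0.5013 -0.3499  0.2407]
scene turbine_start_top [357.1, 126.6] 0.46 [0.5636 0.4309 0.1818]
top lamp_switch_top [316.5, 187.6] 0.4 [ 0.5436 -0.0145  0.0518]
top extractor_start_top [402.8, 193.2] 0.42 [ 0.5095 -0.3527  0.2487]
top turbine_start_top [217.0, 179.3] 0.37 [0.5525 0.3822 0.2082]
```

View pics/scene.png

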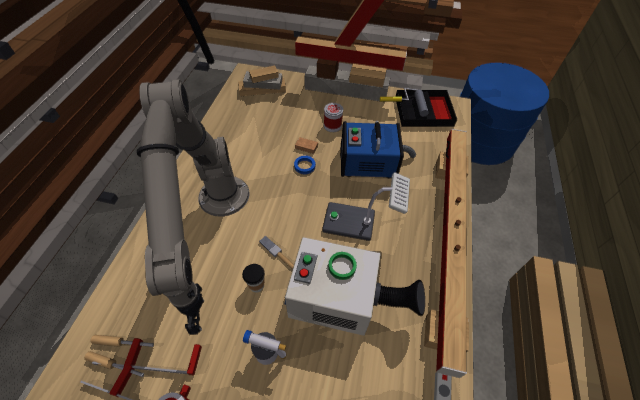

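View pics/top.png

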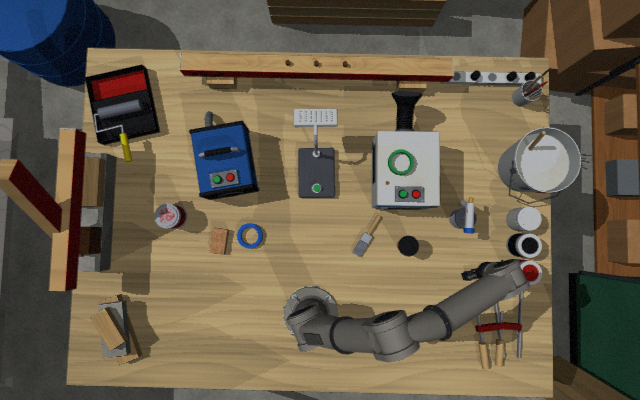

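Scene and top views agree: the green buttons sit at top-view pixels (317,188) lamp, (403,193) extractor and (217,179) turbine, with heights matching 52/248/208 mm. I'll rise, square the tool to the world axes and travel to the lamp.

```bash
python3 -m pendant '[[0,0,0,-0.035,6.5],[0,0,0,-0.035,6.5],[0,0,0,-0.035,6.5],[0,0.01,-0.02,0,0],[0,0.018,-0.035,0,0],[0,0.018,-0.035,0,0],[0,0.018,-0.035,0,0],[0,0.018,-0.035,0,0],[0,0.018,-0.035,0,0],[0,0.018,-0.035,0,0],[0,0.018,-0.035,0,0],[0,0.018,-0.035,0,0]]' 20
cat > g.py <<'E'
from h import *
import sys
np.set_printoptions(precision=4,suppress=True)
# green blob centroids projected to the known button-top height
def blob(cam,guess,z,rad=16,save=None):
    im,d=bot.read_camera(cam);m=bot.camera_model(cam);K,R,t=[np.array(m[k]) for k in("intrinsics","R","t")]
    if save: cv2.imwrite(save,im)
    p=K@(R@guess+t);u=p[:2]/p[2]
    hsv=cv2.cvtColor(im,cv2.COLOR_BGR2HSV);g=cv2.inRange(hsv,(45,90,50),(85,255,255))
    n,_,st,ce=cv2.connectedComponentsWithStats(g)
    ok=[(np.hypot(*(ce[i]-u)),i) for i in range(1,n) if st[i,4]>8]
    if not ok: print("none");return
    e,i=min(ok); o=R.T@np.linalg.solve(K,[*ce[i],1]);c=-R.T@t
    print(cam,"exp",u,"got",ce[i],"area",st[i,4],"box",st[i,:4],"->",c+o*(z-c[2])/o[2], "depth pt",world(cam,ce[i],d,m))
E
python3 - <<'E'
from g import *
for gs in([.5436,-.0145,.052],[.5095,-.3527,.248],[.5525,.3822,.208]): blob("top",np.array(gs),gs[2])
o=bot.get_obs();print(o["t"],o["eef_pos"],o["tool_rot"])
E
```

```text
t: 1.4
eef_pos: [0.3795, -0.3346, 0.51]
tool_rot: [0.0, 1.0, -0.0, 0.0]
contact_force: [0.1, -0.5, 0.1]
gripper_width: -0.002
grasp_force: 0.0
top exp [316.5022 187.5879] got [316.2286 187.4286] area 35 box [313 185   7   6] -> [ 0.5443 -0.0133  0.052 ] depth pt [ 0.5443 -0.0133  0.0516]
top exp [402.7786 193.2042] got [402.54 193.36] area 50 box [399 190   8   8] -> [ 0.5089 -0.3518  0.248 ] depth pt [ 0.5089 -0.3518  0.2476]
top exp [217.0091 179.313 ] got [216.5    178.9524] area 42 box [213 176   8   7] -> [0.5539 0.3843 0.208 ] depth pt [0.5538 0.3842 0.2086]
1.55 [ 0.3809 -0.3335  0.5101] [-0.0001  1.      0.0031  0.0005]
```

```bash
python3 -m pendant '[[0,0.018,-0.0355,0,0],[0,0.018,-0.0355,0,0],[0,0.018,-0.0355,0,0],[0,0.018,-0.0355,0,0],[0,0.018,-0.0355,0,0],[0,0.018,-0.0355,0,0],[0,0.018,-0.0355,0,0],[0,0.018,-0.0355,0,0],[0,0.018,-0.0355,0,0],[0,0,0,0.04,0],[0,0,0,0.04,0],[0,0,0,0,0]]'
python3 - <<'E'
from g import *
blob("wrist",np.array([.544,-.0135,.052]),.052,save="pics/w1.png")
o=bot.get_obs();print(o["t"],o["eef_pos"],o["tool_rot"])
E
```

```text
t: 2.55
eef_pos: [0.5393, -0.0184, 0.4226]
tool_rot: [0.0, 1.0, -0.0, -0.006]
contact_force: [-1.2, 0.0, -1.5]
gripper_width: -0.002
grasp_force: 0.0
wrist exp [316.9599 168.9483] got [316.7179 164.217 ] area 507 box [305 151  25  27] -> [ 0.5496 -0.0133  0.052 ] depth pt [ 0.5503 -0.0133  0.056 ]
2.6 [ 0.5402 -0.0187  0.4263] [ 0.0003  1.     -0.001  -0.0043]
```

View pics/w1.png

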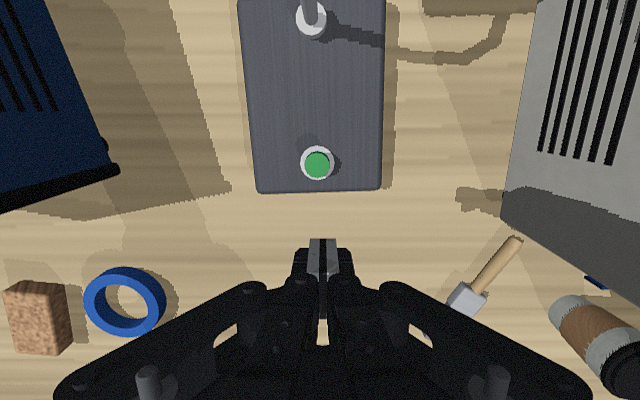

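The wrist view shows the lamp's green button at (317,164), with the path down to it clear. Next: centre on it and descend to about 20 mm above.

```bash
python3 -m pendant '[[0,0.006,-0.005,0.03,0],[0,0,0,0.035,0],[0,0,0,0.035,0],[0,0,0,0.035,0],[0,0,0,0.03,0],[0,0,0,0.015,0],[0,0,0,0,0],[0,0,0,0,0],[0,0,0,0,0],[0,0,0,0,0]]'
python3 - <<'E'
from g import *
blob("wrist",np.array([.545,-.0135,.052]),.052)
o=bot.get_obs();print(o["t"],o["eef_pos"],o["tool_rot"],o["contact_force"])
E
```

```text
t: 3.43
eef_pos: [0.5486, -0.0125, 0.2521]
tool_rot: [0.0, 1.0, -0.001, 0.002]
contact_force: [0.3, 0.2, -0.2]
gripper_width: -0.002
grasp_force: 0.0
wrist exp [322.8605 239.9907] got [321.308 227.125] area 1328 box [299 208  46  40] -> [ 0.5536 -0.0126  0.052 ] depth pt [ 0.5534 -0.0126  0.0517]
3.4833 [ 0.5484 -0.0124  0.2518] [ 0.0001  1.     -0.0006  0.0018] [ 0.598  -0.2449 -0.2201]
```

```bash
python3 -m pendant '[[0,0,0,0.01,0],[0,0,0,0.01,0],[0,0,0,0.005,0],[0,0,0,0.003,0],[0,0,0,0.003,0],[0,0,0,0.003,0],[0,0,0,0,0],[0,0,0,0,0]]'; python3 -m pendant '[[0,0,0,0.002,0],[0,0,0,0,0]]'
```

```text
t: 4.15
eef_pos: [0.5471, -0.0122, 0.2157]
tool_rot: [0.0, 1.0, -0.0, -0.0]
contact_force: [-2.4, -0.5, 6.2]
gripper_width: 0.001
grasp_force: 2.7
t: 4.32
eef_pos: [0.5471, -0.0121, 0.214]
tool_rot: [0.0, 1.0, -0.0, -0.0]
contact_force: [-4.7, -0.6, 11.4]
gripper_width: -0.002
grasp_force: 5.2
```

Force rises 3 N/mm with the tip at 41 mm, so the plunger has bottomed. Back off straight up and check.

```bash
python3 -m pendant '[[0,0,0,-0.003,0],[0,0,0,-0.005,0],[0,0,0,-0.015,0],[0,0,0,-0.03,0],[0,0,0,-0.035,0],[0,0,0,-0.035,0],[0,0,0,-0.035,0],[0,0,0,-0.035,0],[0,0,0,0,0],[0,0,0,0,0]]'
python3 - <<'E'
from g import *
blob("wrist",np.array([.547,-.0125,.044]),.044,save="pics/w2.png")
blob("scene",np.array([.547,-.0125,.044]),.044)
o=bot.get_obs();print(o["t"],o["eef_pos"],o["tool_rot"],o["contact_force"])
E
```

```text
t: 5.15
eef_pos: [0.5478, -0.0118, 0.409]
tool_rot: [0.0, 1.0, -0.0, 0.003]
contact_force: [-0.9, -0.2, -0.7]
gripper_width: -0.0
grasp_force: 0.0
wrist exp [321.9538 177.4006] got [322.5418 178.2892] area 491 box [310 166  26  25] -> [ 0.546  -0.0132  0.044 ] depth pt [ 0.5456 -0.0132  0.0426]
scene exp [333.6666 214.2075] got [333.5357 214.7857] area 28 box [331 212   6   6] -> [ 0.5471 -0.0157  0.044 ] depth pt [ 0.5469 -0.0146  0.0423]
5.25 [ 0.5469 -0.0121  0.4059] [ 0.0001  1.     -0.0002 -0.0006] [ 0.4817 -0.1556 -0.6288]
```

View pics/w2.png

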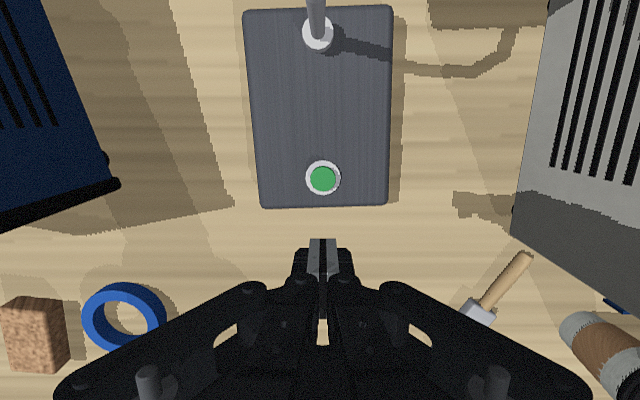

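The lamp button is at (323,178), 43 mm high: fully in, and the lamp hasn't moved. Now the extractor.

```bash
python3 -m pendant '[[0,0,0.015,-0.035,0],[0,0,0.02,-0.035,0],[0,0,0.02,-0.03,0],[0,-0.005,0.04,0,0],[0,-0.005,0.04,0,0],[0,-0.005,0.04,0,0],[0,-0.005,0.04,0,0],[0,-0.005,0.04,0,0],[0,-0.005,0.04,0,0],[0,-0.005,0.03,0,0],[0,-0.003,0.015,0,0],[0,0,0,0,0]]'
python3 - <<'E'
from g import *
blob("wrist",np.array([.5095,-.352,.248]),.248,save="pics/w3.png")
o=bot.get_obs();print(o["t"],o["eef_pos"],o["tool_rot"])
E
```

```text
t: 6.25
eef_pos: [0.5073, -0.3564, 0.5041]
tool_rot: [-0.0, 1.0, -0.004, -0.002]
contact_force: [-0.1, -0.0, -0.4]
gripper_width: -0.003
grasp_force: 0.0
wrist exp [320.0296 203.4024] got [317.4229 196.7515] area 986 box [301 178  35  37] -> [ 0.515 -0.35   0.248] depth pt [ 0.5151 -0.35    0.2484]
6.3 [ 0.5085 -0.3535  0.5046] [-0.0009  1.     -0.0018 -0.0015]
```

View pics/w3.png

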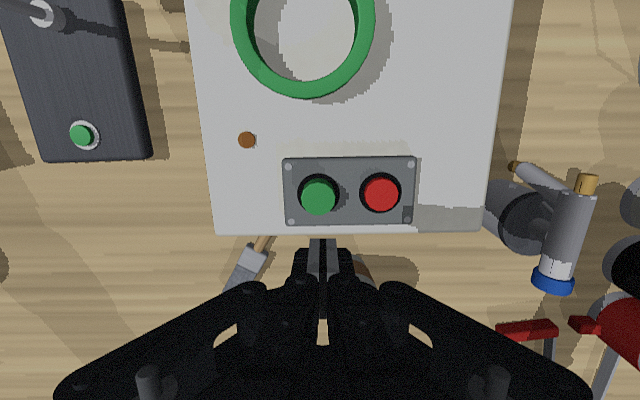

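The wrist view shows the extractor's green button at (317,197), with red to its right at (381,194) and the tape roll behind, clear of the fingers.

```bash
python3 -m pendant '[[0,0.004,-0.001,0.02,0],[0,0,0,0.025,0],[0,0,0,0.015,0],[0,0,0,0,0],[0,0,0,0,0],[0,0,0,0,0]]'
python3 - <<'E'
from g import *
blob("wrist",np.array([.512,-.351,.248]),.248)
o=bot.get_obs();print(o["t"],o["eef_pos"],o["tool_rot"],o["contact_force"])
E
```

```text
t: 6.8
eef_pos: [0.514, -0.3499, 0.4476]
tool_rot: [-0.0, 1.0, 0.001, 0.001]
contact_force: [0.9, -0.4, 0.3]
gripper_width: -0.001
grasp_force: 0.0
wrist exp [321.9706 237.093 ] got [326.4366 227.8758] area 1143 box [305 209  44  39] -> [ 0.5181 -0.3537  0.248 ] depth pt [ 0.5184 -0.3537  0.2486]
6.85 [ 0.5139 -0.3503  0.4481] [0.0003 1.     0.0003 0.001 ] [0.1151 0.1767 0.0025]
```

```bash
python3 -m pendant '[[0,0,0.0015,0.01,0],[0,0,0,0.01,0],[0,0,0,0.005,0],[0,0,0,0.003,0],[0,0,0,0.003,0],[0,0,0,0.003,0],[0,0,0,0,0],[0,0,0,0,0]]'; python3 -m pendant '[[0,0,0,0.002,0],[0,0,0,0,0]]'
```

```text
t: 7.52
eef_pos: [0.5129, -0.3526, 0.4126]
tool_rot: [-0.0, 1.0, -0.0, -0.0]
contact_force: [-1.9, 0.6, 2.0]
gripper_width: 0.001
grasp_force: 1.4
t: 7.68
eef_pos: [0.5131, -0.3526, 0.4111]
tool_rot: [0.0, 1.0, -0.0, 0.0]
contact_force: [-3.2, 2.0, 6.5]
gripper_width: 0.003
grasp_force: 3.6
```

```bash
python3 -m pendant '[[0,0,0,0.0015,0],[0,0,0,0,0]]'; python3 -m pendant '[[0,0,0,-0.003,0],[0,0,0,-0.005,0],[0,0,0,-0.015,0],[0,0,0,-0.03,0],[0,0,0,-0.035,0],[0,0,0,-0.01,0],[0,0,0,0,0],[0,0,0,0,0]]'
python3 - <<'E'
from g import *
blob("wrist",np.array([.513,-.352,.24]),.24,save="pics/w4.png")
o=bot.get_obs();print(o["t"],o["eef_pos"],o["tool_rot"],o["contact_force"])
E
```

```text
t: 7.85
eef_pos: [0.5131, -0.3526, 0.4101]
tool_rot: [0.0, 1.0, -0.0, 0.0]
contact_force: [-4.5, 1.5, 10.2]
gripper_width: 0.001
grasp_force: 5.0
t: 8.52
eef_pos: [0.5133, -0.3525, 0.5075]
tool_rot: [0.0, 1.0, -0.0, 0.001]
contact_force: [0.6, 0.7, -0.5]
gripper_width: 0.001
grasp_force: 0.0
wrist exp [320.9678 201.8065] got [321.9918 202.5617] area 851 box [306 186  33  34] -> [ 0.5123 -0.3528  0.24  ] depth pt [ 0.512  -0.3528  0.2389]
8.5667 [ 0.5131 -0.3524  0.5062] [-0.0002  1.     -0.0002 -0.0003] [-0.2831  0.8891 -0.7053]
```

View pics/w4.png

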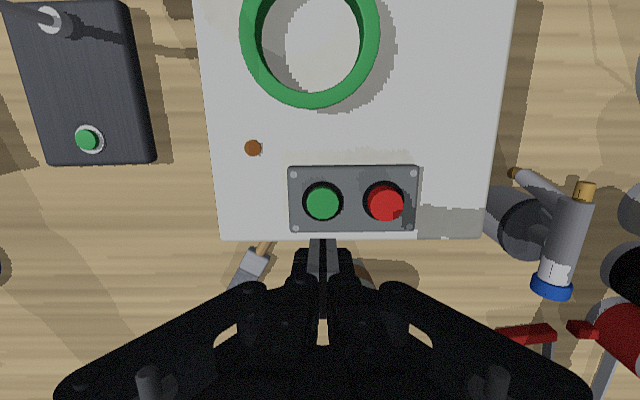

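The extractor's green button at (322,203) is 239 mm high (in), and the red at (386,201) has risen. Now the turbine.

```bash
python3 -m pendant '[[0,0.002,-0.02,0,0],[0,0.002,-0.038,0,0],[0,0.002,-0.038,0,0],[0,0.002,-0.038,0,0],[0,0.002,-0.038,0,0],[0,0.002,-0.038,0,0],[0,0.002,-0.038,0,0],[0,0.002,-0.038,0,0],[0,0.002,-0.038,0,0],[0,0.002,-0.038,0,0],[0,0.002,-0.038,0,0],[0,0.002,-0.038,0,0]]'; python3 -m pendant '[[0,0.002,-0.038,0,0],[0,0.002,-0.038,0,0],[0,0.002,-0.038,0,0],[0,0.002,-0.038,0,0],[0,0.002,-0.038,0,0],[0,0.003,-0.038,0,0],[0,0.003,-0.038,0,0],[0,0.003,-0.034,0.01,0],[0,0,0,0.015,0],[0,0,0,0.015,0],[0,0,0,0,0],[0,0,0,0,0]]'
python3 - <<'E'
from g import *
blob("wrist",np.array([.554,.384,.208]),.208,save="pics/w5.png")
o=bot.get_obs();print(o["t"],o["eef_pos"],o["tool_rot"],o["contact_force"])
E
```

```text
t: 9.57
eef_pos: [0.5368, 0.087, 0.5055]
tool_rot: [0.0, 1.0, -0.0, -0.001]
contact_force: [1.9, 0.4, -0.7]
gripper_width: 0.002
grasp_force: 0.0
t: 10.57
eef_pos: [0.5565, 0.3849, 0.4648]
tool_rot: [0.001, 1.0, -0.0, -0.002]
contact_force: [-0.0, -0.5, -0.6]
gripper_width: -0.001
grasp_force: 0.0
wrist exp [322.2085 207.6127] got [319.4634 201.7085] area 1012 box [302 183  35  38] -> [0.559  0.3862 0.208 ] depth pt [0.5595 0.3862 0.2096]
10.6167 [0.5567 0.385  0.4664] [ 0.0005  1.     -0.0005 -0.0007] [0.4214 0.3823 1.1174]
```

View pics/w5.png

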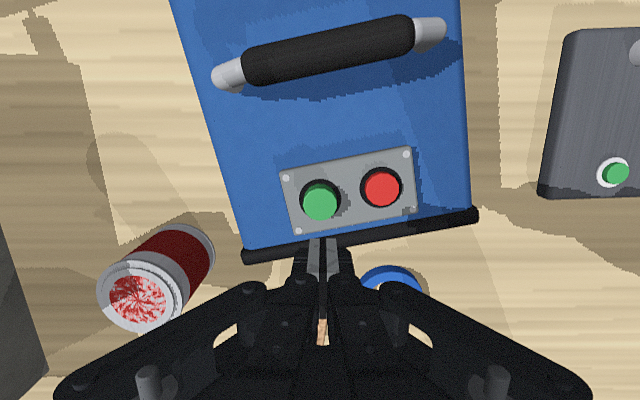

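The turbine's green button is at (319,202) and the handle is well behind it. Descend and press.

```bash
python3 -m pendant '[[0,0,-0.001,0.02,0],[0,0,0,0.025,0],[0,0,0,0.012,0],[0,0,0,0,0],[0,0,0,0,0],[0,0,0,0,0],[0,0,0,0,0]]'
python3 -m pendant '[[0,0,0,0.01,0],[0,0,0,0.01,0],[0,0,0,0.005,0],[0,0,0,0.003,0],[0,0,0,0.003,0],[0,0,0,0.003,0],[0,0,0,0,0],[0,0,0,0,0]]'
```

```text
t: 11.2
eef_pos: [0.5569, 0.3867, 0.4121]
tool_rot: [-0.001, 1.0, -0.0, 0.001]
contact_force: [-0.2, -0.8, 0.6]
gripper_width: 0.0
grasp_force: 0.0
t: 11.87
eef_pos: [0.5566, 0.3864, 0.3764]
tool_rot: [-0.0, 1.0, -0.0, 0.0]
contact_force: [-1.6, -0.7, 1.8]
gripper_width: -0.002
grasp_force: 1.0
```

```bash
python3 -m pendant '[[0,0,0,0.002,0],[0,0,0,0.002,0],[0,0,0,0,0]]'; python3 -m pendant '[[0,0,0,0.002,0],[0,0,0,0,0]]'
```

```text
t: 12.12
eef_pos: [0.5567, 0.3865, 0.3723]
tool_rot: [-0.0, 1.0, -0.0, 0.0]
contact_force: [-0.8, -1.1, 3.8]
gripper_width: 0.003
grasp_force: 2.0
t: 12.28
eef_pos: [0.5567, 0.3866, 0.3708]
tool_rot: [-0.0, 1.0, -0.0, 0.0]
contact_force: [-1.9, -1.7, 8.1]
gripper_width: -0.001
grasp_force: 4.1
```

```bash
python3 -m pendant '[[0,0,0,0.001,0],[0,0,0,0,0]]'; python3 -m pendant '[[0,0,0,-0.003,0],[0,0,0,-0.005,0],[0,0,0,-0.015,0],[0,0,0,-0.03,0],[0,0,0,-0.035,0],[0,0,0,-0.03,0],[0,0,0,0,0],[0,0,0,0,0]]'
python3 - <<'E'
from g import *
blob("wrist",np.array([.557,.386,.2]),.2,save="pics/w6.png")
blob("top",np.array([.547,-.013,.044]),.044,save="pics/t2.png")
blob("top",np.array([.512,-.352,.24]),.24)
o=bot.get_obs();print(o["t"],o["eef_pos"],o["contact_force"])
E
```

```text
t: 12.45
eef_pos: [0.5567, 0.3866, 0.3703]
tool_rot: [-0.0, 1.0, -0.0, 0.001]
contact_force: [-1.5, -2.8, 10.0]
gripper_width: -0.003
grasp_force: 4.8
t: 13.12
eef_pos: [0.5566, 0.3869, 0.4893]
tool_rot: [-0.001, 1.0, -0.0, 0.002]
contact_force: [1.1, 0.1, -1.4]
gripper_width: -0.0
grasp_force: 0.0
wrist exp [322.1129 194.6773] got [323.5244 194.6869] area 757 box [309 179  30  32] -> [0.557  0.3847 0.2   ] depth pt [0.5564 0.3847 0.198 ]
top exp [316.1884 186.985 ] got [316.3939 187.5152] area 33 box [313 185   7   6] -> [ 0.5447 -0.0139  0.044 ] depth pt [ 0.5447 -0.0139  0.0437]
top exp [402.2357 192.7419] got [402.52 193.36] area 50 box [399 190   8   8] -> [ 0.5096 -0.3531  0.24  ] depth pt [ 0.5095 -0.3529  0.2414]
13.2667 [0.5565 0.3861 0.4854] [ 0.0932 -0.7442  0.2707]
```

View pics/w6.png

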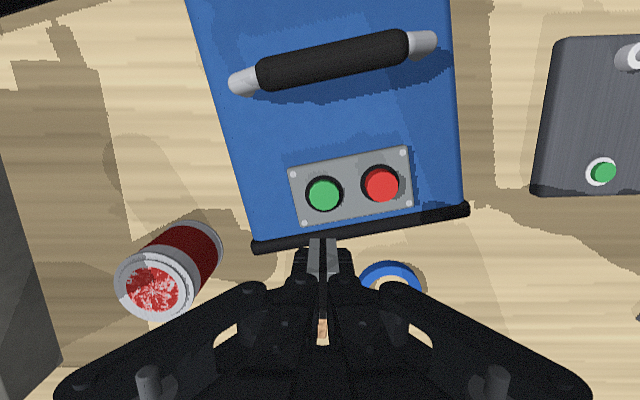

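View pics/t2.png

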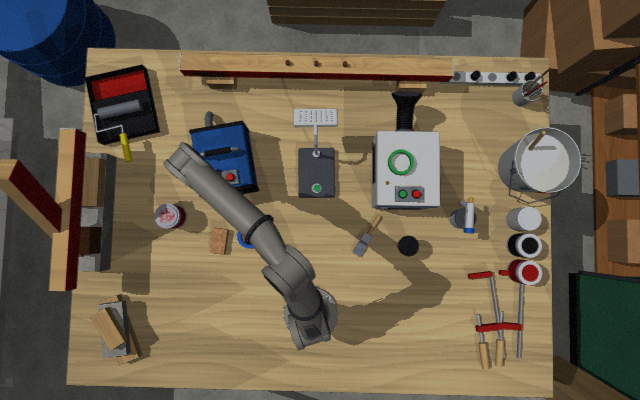

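The turbine's green button at (324,195) is 198 mm high (in), with red raised at (382,184). In the top view the lamp (316,188) and extractor (403,193) buttons measure 44 and 241 mm (both in), and nothing has shifted.

```bash
python3 -c "from station import bot; print(bot.hand_in())"
```

```text
the job is handed in; nothing more can be done
None
```

The lamp, then the extractor, then the turbine were each switched on with a light push of 10–11 N, and all three green buttons measured fully in afterwards; nothing on the bench visibly moved, the arm is clear, and the job was handed in at about 13 s.

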